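# Key and seat a rack fan cover

## Robot

A 6-joint arm with a two-finger parallel gripper is mounted at the origin on the work surface. World frame = base frame: x ahead of the robot, y to its left, z up, the work surface at z = 0. Lengths are in mm, angles in degrees, forces in N, time in s.
With the tool pointing down it reaches from about 350 to 850 mm from the base axis. Payload 8.1 kg.
Tool frame: the origin (TCP) lies between the finger pads; the fingertips stand 22 mm ahead of it and the grasp point (between the pads) lies 3 mm ahead of it; z points along the fingers, y is the direction in which the jaws open and shut (so a half turn about z gives the same grasp; the last joint's range is limited). The gripper opens to 85 mm and grips with 20 to 120 N. Pads are 22 mm wide; open, the fingers measure 114 mm over their backs; the gripper's body (76 mm by 85 mm) begins 54 mm behind the grasp point. The pads swing forward as they close: fully open they stand 13 mm farther back than shut.
Start: joints at [-70.841, 7.471, 85.268, -0, 87.261, -4.893], TCP at [244.567, -547.898, 253.292] pointing down, gripper open.
Joint ranges: [-169.43, 169.43], [-51.17, 129.36], [1.28, 143.12], [-76.62, 256.62], [0, 156.53], [-152.29, 152.29]. Speed limits (degrees/s): [136.94, 136.94, 159.86, 180, 180, 180].

## Interface

Orientations are given as [roll, pitch, yaw] about the fixed x, y, z axes, in that order (R = Rz(yaw) Ry(pitch) Rx(roll)).
In Python, from bench import r gives the robot as it stands.
- The arm moves only by the tool drive_tool, never from a script. Its argument "moves" is a list of rows, each a list of 2 entries, a list of its own where there are three numbers: the shift along the world's x, y, z in mm, then the turn about the world's z in degrees. A call has exactly 8 rows; each row is the pose to reach, as a shift and turn from the pose commanded when the call began; what a row does not reach only later rows make up. A row lasts 1/12 s, in which the tool goes at most 41.7 mm and 7.16 degrees, less where a joint would pass 70% of its speed; a pose out of reach is approached as far as the arm can. A call with a gripper value outside its range is refused whole. "fingers" is the finger opening in mm, from 0 to 85.4, set as the call begins (left out, the last holds). The fingers move at their own pace and stop on an object; "squeeze" is the grip in N (left out, the last holds). Time passes only in rows, so rows that repeat a pose let the fingers close, or fill a call up. It gives the time, the measured TCP pose, the force and the opening at its end, in the units of the state.
- r.sense(): the state, without advancing time (a new reading comes with each control period).
- r.snapshot(name): name is "scene" or "top" or "wrist"; returns a dict with "pixels" (480x640x3 uint8, red, green, blue), "camera_matrix" (3x3 intrinsics, pixels), "xyz" and "orientation" of the camera in the world. Camera axes: x right, y down, z forward; pixel columns grow to the right and rows downward; lengths in mm; the calibration is good to about 2 mm. A picture is of the moment at which its call begins. There is no depth.
- r.hand_in(): hands the job in, once; it reports no verdict.
The state is a dict: "time": time; "joint_pos": joint angles; "qd": joint speeds; "joint_efforts": joint torques, N m; "tool_pos": TCP position; "tcp_rot": TCP orientation; "ft_force": force on the tool from outside, world axes, zero at the start; "wrist_torque": the same for the moment, N m; "finger_gap": finger opening in mm.
Only numpy, scipy, OpenCV 4.12 (cv2) and the standard library are available. Lean on these libraries where they do the work, as an engineer would, in place of code of your own. Each camera call takes 0.05 s, during which the arm holds its last target.

## Task

One of the two round covers on the rack fan unit is already home; the other has only been set over its collar, turned the wrong way and standing proud. Without lifting it off, push it round with a fingertip until the notch in its rim is over the locating pin, then press it down until it is fully home and flat all round. Do not force it down while it is still sitting on the pin, leave the things on the bench where they are, and finish with the hand clear.

Things in the scene. Friction and masses are not known exactly. Their poses are not given: they have to be found in the camera images.
- fan_unit: Dark steel 19-inch rack fan unit, fixed, lying fans up: 230 (x) x 430 (y) x 88 mm high. Origin: centre of its underside, z up, -x to its front panel (482 mm wide, two bar handles reaching 32 mm out). On its lid two round cast collars, 176 mm across, 16 mm high, at y = -105 and +105 mm; top faces (seats) 104 mm above the bench. The +y one has its cover home, fixed; the -y one has the loose cover.
- cover: Loose round dark grey cast-metal fan cover, about 0.4 kg. Origin on its axis at the flange's underside, z up, x to its notch. Flange 160 mm across, 5 mm thick; on it a flat-topped face 140 mm across, top 23 mm above the origin, with two scallops cut in its side. Its 100 mm spigot sits in the collar's bore with 0.8 mm play all round; it turns freely either way, no end stops.
- cover_top (a point): Middle of the cover's flat top, 23 mm above its origin: where to press. At the start the cover is 7 mm proud, level on three spring catches (top 134 mm above the bench). With the notch over the pin about 5 to 20 N straight down takes it past the catches, top then 127 mm above the bench, and it stays down by itself.
- scallop_a (a point): In one finger scallop, at +y of the cover (90 degrees left of the notch seen from the axis), 62 mm from the axis, on the flange's top face, which is the scallop's floor. A recess open upwards and outwards, about 50 mm wide, side walls 18 mm high and nearly radial, back wall 46 mm from the axis. Pushing a side wall with a fingertip turns the cover.
- scallop_b (a point): The same in the other, equal finger scallop, at -y of the cover.
- notch (a point): Middle of the cover's notch at the rim: 80 mm from the cover's axis along its x, at the height of the flange's underside. The notch is 18 mm wide and 9 mm deep, open at the rim.
- pin (a point): Axis, at seat height, of the loose cover's locating pin: steel, 10 mm in diameter, its top tapered to 4 mm and 6 mm above the seat, 80 mm from the collar's axis, on a square ear of the collar. Its outer half shows beyond the cover's rim while the notch is elsewhere. The other collar has a like pin in the same direction.
- seat (a point): Centre of the loose cover's collar at seat height, 104 mm above the bench: where the cover's origin is when home. At the start the cover's origin is 7 mm above it.
- screwdriver: Loose screwdriver, 210 mm long, black handle, lying on the bench behind the fan unit; a bystander. Origin at its underside, x along it.
- screw_jar: Loose clear screw jar, 64 mm in diameter, 75 mm high, black lid, standing beside the fan unit; a bystander. Origin: centre of its underside.
- carton: Loose cardboard carton, 110 x 85 x 50 mm, lying beside the fan unit; a bystander. Origin: centre of its underside.

How it is judged (in metres and radians):
On the way:
1. the cover is turned until its notch is over the locating pin (within 5 mm) (horizontal distance between notch and pin below 0.005 m).
At the end, for the whole second after the job is handed in: The cover is home and at rest: within 2 mm of its seat height, level within 0.02 rad, its notch within 6 mm of the pin's axis and its axis within 5 mm of the collar's; screwdriver, jar and carton are within 30 mm of where they were (z of cover in the frame of fan_unit below 0.106 m and angle between cover's own z axis and vertical below 0.02 rad and horizontal distance between notch and pin below 0.006 m and horizontal distance between cover and seat below 0.005 m and linear speed of cover below 0.01 m/s and distance of each of screwdriver, screw_jar, carton from where it was at the start of the episode below 0.03 m); the robot touches nothing.
It fails at once if the cover is lifted more than 7 mm above where it rested at the start (z of cover in the frame of fan_unit above 0.118 m).
It fails at once if the cover is pushed out of its collar, its axis more than 12 mm off (horizontal distance between cover and seat above 0.012 m).
It fails at once if the cover is forced (over 35 N) while its notch is not over the pin (contact force between any of the fingers, the arm and cover above 35 N and horizontal distance between notch and pin above 0.008 m).
It fails at once if the screwdriver, the jar or the carton is shifted more than 30 mm (distance of any of screwdriver, screw_jar, carton from where it was at the start of the episode above 0.03 m).
It also fails if it takes over 51 s, if anything falls off the work surface, if the arm or the gripper's body presses on something with over 40 N, if the wrist force passes 120 N, or if a joint passes its speed limit or range.

## Working session

There is one attempt and no reset: what is moved stays moved. The work goes in short steps, Python scripts to look and compute and a tool call to move; the robot and the scene stay as the last step left them, time stands still between calls to the robot, and variables do not carry over. Pictures are saved under pics/ and viewed, and the job is handed in when it is done.

Besides the shell and the picture viewer there is one more tool, called after "Emit:" as a command line: name --argument value ..., lists and objects as JSON in quotes. drive_tool: Moves the arm, as the interface text tells. Its arguments: {"type":"object","properties":{"moves":{"type":"array","items":{"type":"array"}},"fingers":{"type":"number"},"squeeze":{"type":"number"}},"required":["moves"]}

```bash
mkdir -p pics; ls
cat > h.py <<'E'
import cv2,numpy as np,json
from scipy.spatial.transform import Rotation as R
from bench import r
def snap(n,f):
    s=r.snapshot(n); cv2.imwrite('pics/'+f+'.png',cv2.cvtColor(s['pixels'],cv2.COLOR_RGB2BGR))
    np.savez('pics/'+f+'.npz',K=s['camera_matrix'],t=s['xyz'],o=np.array(s['orientation']),p=s['pixels']); return s
def Rm(o):
    o=np.array(o); return o if o.shape==(3,3) else R.from_euler('xyz',o,degrees=True).as_matrix()
def cast(s,px,z):
    px=np.atleast_2d(np.array(px,float)); d=np.c_[px,np.ones(len(px))]@np.linalg.inv(np.array(s['K'])).T@Rm(s['o']).T
    t=np.array(s['t']); return t+d*((z-t[2])/d[:,2])[:,None]
def proj(s,P):
    q=(np.atleast_2d(P)-np.array(s['t']))@Rm(s['o'])@np.array(s['K']).T; return q[:,:2]/q[:,2:]
E
python3 - <<'E'
from h import *
print(r.sense())
for n in('scene','top','wrist'):
    s=snap(n,n+'0'); print(n,s['camera_matrix'],s['xyz'],s['orientation'])
E
```

```text
pics
{'time': 0.0, 'joint_pos': array([-7.08405198e+01,  7.51654025e+00,  8.53304667e+01,  1.79079120e-04,
        8.72589334e+01, -4.89405593e+00]), 'qd': array([ 0.06483348,  0.02108005,  0.03402655, -0.01430848,  0.0838364 ,
        0.09671307]), 'joint_efforts': array([ 1.02787017e-03, -5.69402039e+01, -5.00548768e+01,  6.58815270e-05,
        1.51193870e-02, -3.05209042e-06]), 'tool_pos': array([ 244.40014162, -547.41665186,  252.21805745]), 'tcp_rot': array([-1.79894461e+02, -9.21635049e-03,  2.40535189e+01]), 'ft_force': array([-0.30733809,  0.51620765,  0.23888137]), 'wrist_torque': array([0.02004094, 0.05270563, 0.03172772]), 'finger_gap': 85.49325435115712}
scene [[458.67267545   0.         320.50662587]
 [  0.         458.67267545 236.81598439]
 [  0.           0.           1.        ]] [1006.1271976   527.92540251 1017.96783966] [-147.96999853   -0.69025413  138.14427074]
top [[592.14435331   0.         320.9115515 ]
 [  0.         592.14435331 237.3120206 ]
 [  0.           0.           1.        ]] [ 438.54584304  109.95281152 1312.61960787] [-171.56060287    0.23618091  -88.97247807]
wrist [[351.73586643   0.         313.0892024 ]
 [  0.         351.73586643 242.14181718]
 [  0.           0.           1.        ]] [ 314.00685308 -517.03275171  373.92584016] [ 1.62572892e+02  1.34844197e-01 -6.59767210e+01]
```

View pics/top0.png

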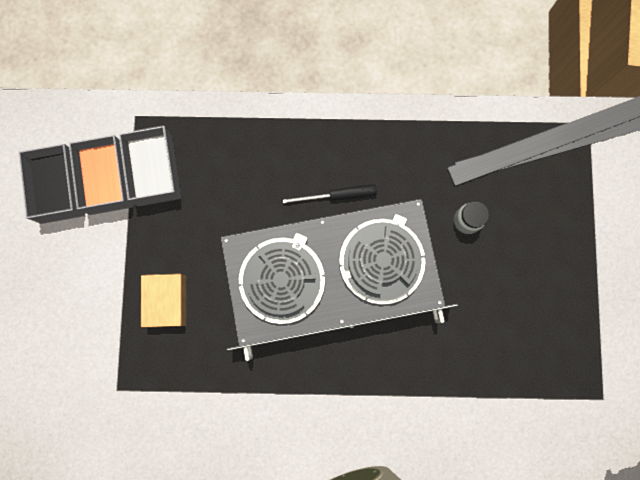

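View pics/scene0.png

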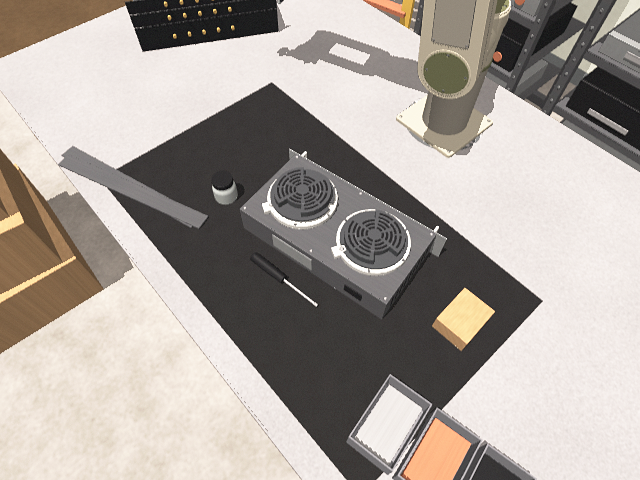

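View pics/wrist0.png

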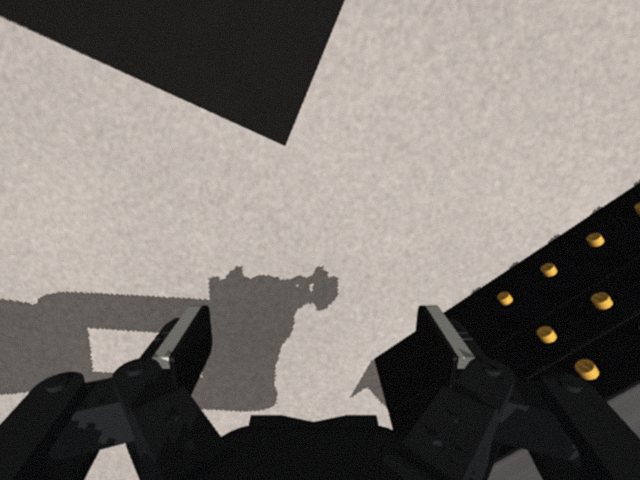

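Run:
```python
import cv2
a=cv2.imread('pics/top0.png')[190:330,220:460]; cv2.imwrite('pics/topc.png',cv2.resize(a,(800,467),interpolation=cv2.INTER_CUBIC))
a=cv2.imread('pics/scene0.png')[150:290,240:430]; cv2.imwrite('pics/scenec.png',cv2.resize(a,(800,589),interpolation=cv2.INTER_CUBIC))
```

```text
(no output)
```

View pics/topc.png

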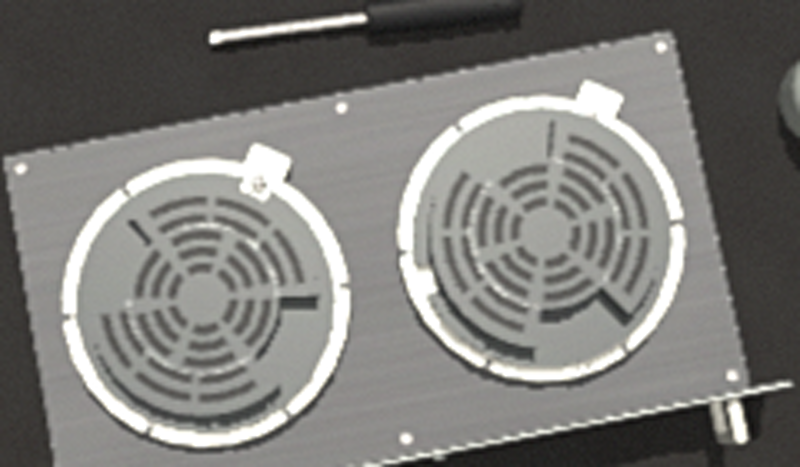

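View pics/scenec.png

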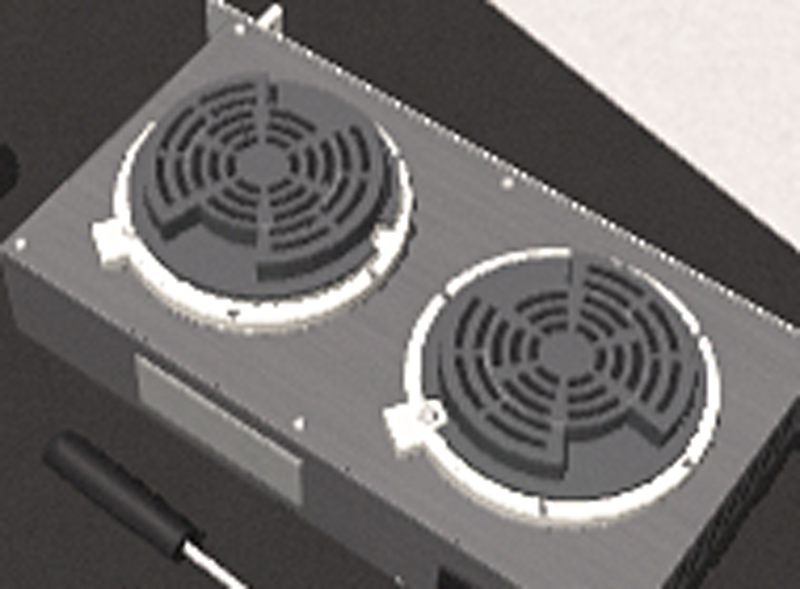

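```bash
cat > m.py <<'E'
from h import *
from scipy.optimize import least_squares
def load(f): 
    d=np.load('pics/'+f+'.npz'); return {k:d[k] for k in d}
def ring(s,c0,z=104,thr=195):
    p=s['p'].astype(int); m=(p.min(2)>thr)
    ys,xs=np.nonzero(m); W=cast(s,np.c_[xs,ys],z)[:,:2]
    d=np.linalg.norm(W-c0,axis=1); W=W[d<115]
    c=np.array(c0,float)
    # ring pixels between 80 and 88 -> area mid radius 84
    for k in range(4):
        d=np.linalg.norm(W-c,axis=1); Q=W[(d>76)&(d<92)]
        q=least_squares(lambda x:np.linalg.norm(Q-x[:2],axis=1)-x[2],[*c,84],loss='soft_l1',f_scale=2); c=q.x[:2]
    d=np.linalg.norm(W-c,axis=1)
    E=W[(d>92)&(d<112)]; N=W[(d<76)&(d>62)]
    return q.x,len(Q),E.mean(0) if len(E) else None,len(E),N,W
E
python3 - <<'E'
from m import *
s=load('top0')
for g in ((383,261),(281,279)):
    c0=cast(s,[g],104)[0,:2]
    q,n,e,ne,N,W=ring(s,c0); print(c0,q,n,'ear',e,ne,np.degrees(np.arctan2(*(e-q[:2])[::-1])),'N',len(N), N.mean(0) if len(N) else 0, np.degrees(np.arctan2(*(N.mean(0)-q[:2])[::-1])) if len(N) else 0)
print(cast(s,[[347.5,274.6]],111),cast(s,[[298,244.9]],104))
t=load('scene0')
for nm,sc,g in (('L',t,(305,192)),('R',t,(373,240))):
    q,n,e,ne,N,W=ring(sc,cast(sc,[g],104)[0,:2],thr=170); print(nm,q,n,e,ne)
E
```

```text
[570.86370132 -10.01784526] [571.55949356  -8.22210635  84.26913893] 991 ear [661.30923751 -44.79911653] 63 -22.173079789131286 N 15 [543.20117464  60.06337467] 112.55265285298135
[530.26586048 198.12141429] [528.52868191 197.54107569  83.77476636] 1110 ear [618.05676421 160.50083292] 65 -22.47623219490991 N 23 [595.8851458  169.40921769] -22.668166657785754
[[541.05853936  62.70508066 111.        ]] [[601.13561032 165.05459807 104.        ]]
L [570.1351111  -10.85371023  84.96083474] 467 [639.203473    -5.06280363] 97
R [528.22767252 195.73045188  84.78818506] 670 [583.49671334 180.75371472] 83
```

Emit:
drive_tool --moves '[[[6,9,0],3],[[18,26,0],8],[[30,44,0],14],[[42,61,0],20],[[54,79,0],26],[[66,96,0],32],[[81,118,0],38],[[96,140,0],44]]' --fingers 0 --squeeze 60

```text
time: 0.82
tool_pos: [340.8, -406.9, 252.9]
tcp_rot: [-180.0, -0.0, 68.3]
ft_force: [1.0, -0.4, 0.4]
finger_gap: -0.3
```

Emit:
drive_tool --moves '[[[12,18,0],6],[[24,35,0],11],[[36,53,0],17],[[48,70,0],22],[[60,88,0],28],[[72,105,0],34],[[84,123,0],39],[[96,140,0],45]]'

```text
time: 1.48
tool_pos: [436.9, -266.8, 253.0]
tcp_rot: [-180.0, -0.0, 113.3]
ft_force: [0.4, -0.3, -0.7]
finger_gap: 0.0
```

Emit:
drive_tool --moves '[[[12,18,0],6],[[24,35,0],11],[[36,53,0],17],[[48,70,0],22],[[60,88,0],28],[[72,105,0],34],[[84,123,0],39],[[96,140,0],45]]'

```text
time: 2.15
tool_pos: [532.9, -126.8, 253.0]
tcp_rot: [180.0, -0.0, 158.3]
ft_force: [1.3, -0.1, 0.7]
finger_gap: -0.1
```

Emit:
drive_tool --moves '[[[12,18,0],6],[[24,35,0],11],[[36,53,0],17],[[48,70,0],22],[[60,88,0],28],[[72,105,0],34],[[84,123,0],39],[[96,142,0],44]]'

```text
time: 2.82
tool_pos: [628.9, 14.9, 252.8]
tcp_rot: [180.0, -0.0, -157.7]
ft_force: [1.2, 0.8, 0.4]
finger_gap: 0.1
```

Run:
```python
from h import *
snap('wrist','w1')
s=snap('top','t1'); cv2.imwrite('pics/t1c.png',cv2.resize(cv2.cvtColor(s['pixels'],cv2.COLOR_RGB2BGR)[190:330,220:460],(800,467),interpolation=cv2.INTER_CUBIC))
```

```text
(no output)
```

View pics/w1.png

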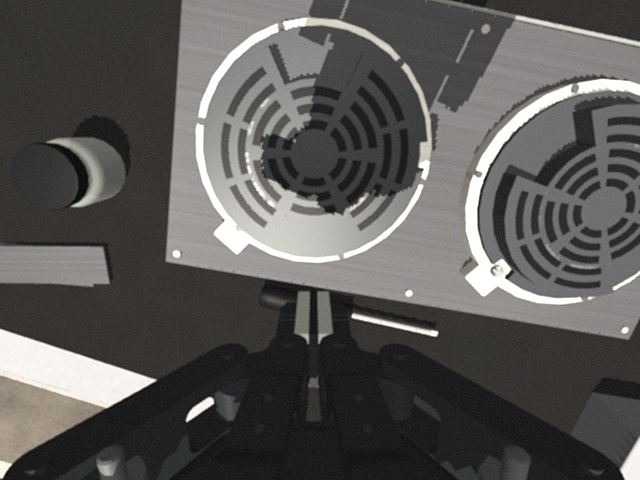

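View pics/t1c.png

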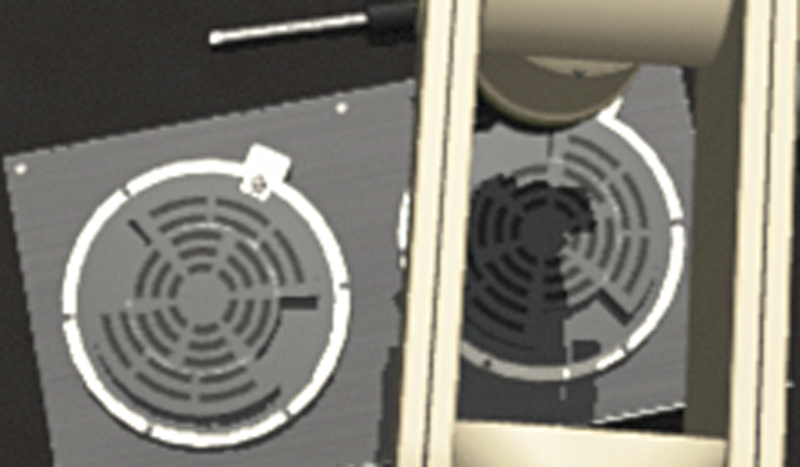

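Run:
```python
from m import *
s=load('w1')
for g in ((315,140),(600,205)):
    q,n,e,ne,N,W=ring(s,cast(s,[g],104)[0,:2],thr=175); print(q,n,e,ne,np.degrees(np.arctan2(*(e-q[:2])[::-1])))
C=np.array([571.3,-8.8])
for px,z in (((424,152),104),((424,152),111)):
    p=cast(s,[px],z)[0,:2]-C; print(p+C,np.hypot(*p),np.degrees(np.arctan2(p[1],p[0])))
# predicted scallop b marks
for a in (112.5,):
  for rad,dt in ((62,-90),(46,-90-22/46*57),(46,-90),(70,-90-20),(70,-70)):
    th=np.radians(a+dt); print(rad,dt,proj(s,[*(C+rad*np.array([np.cos(th),np.sin(th)])),116]))
print(proj(s,[628.9,14.9,231]))
a=cv2.cvtColor(s['p'],cv2.COLOR_RGB2BGR)[0:290,170:460]; a=np.clip(a.astype(float)*1.6,0,255).astype('uint8'); cv2.imwrite('pics/w1c.png',cv2.resize(a,(600,600),interpolation=cv2.INTER_CUBIC))
```

```text
[568.89366671  -8.8244029   84.35257678] 6212 [659.20104197 -45.89201456] 464 -22.31621390289671
[527.22793737 197.90025619  84.78351071] 4436 [597.2351296  159.65586817] 438 -28.647438823390928
[539.41352629  67.45097428] 82.64961151574951 112.69360476645505
[539.88715603  65.32386824] 80.50537006734218 112.96667290967281
62 -90 [[313.55232093 237.07189581]]
46 -117.26086956521739 [[285.30074297 210.15352493]]
46 -90 [[313.47466242 216.69808198]]
70 -110 [[282.46408037 241.90671854]]
70 -70 [[344.678409 241.649813]]
[[313.77554879 309.75346884]]
```

View pics/w1c.png

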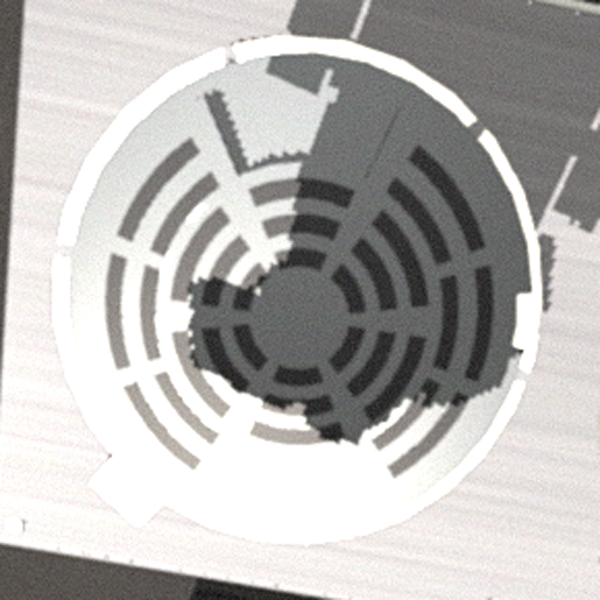

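Emit:
drive_tool --moves '[[[0,0,-10],0],[[0,0,-25],0],[[0,0,-42],0],[[0,0,-60],0],[[0,0,-76],0],[[0,0,-88],0],[[0,0,-94],0],[[0,0,-97],0]]'

```text
time: 3.58
tool_pos: [627.5, 13.5, 154.6]
tcp_rot: [180.0, -0.1, -158.0]
ft_force: [0.1, -0.0, 0.2]
finger_gap: 0.1
```

Emit:
drive_tool --moves '[[[0,0,-1],0],[[0,0,-2.5],0],[[0,0,-4],0],[[0,0,-5.5],0],[[0,0,-7],0],[[0,0,-8.5],0],[[0,0,-10],0],[[0,0,-11],0]]'

```text
time: 4.25
tool_pos: [628.5, 14.2, 145.1]
tcp_rot: [180.0, -0.0, -157.9]
ft_force: [-0.3, -0.0, 0.0]
finger_gap: 0.0
```

Run:
```python
from h import *
snap('wrist','w2'); snap('scene','s2')
a=cv2.imread('pics/s2.png')[120:260,220:410]; cv2.imwrite('pics/s2c.png',cv2.resize(a,(800,589),interpolation=cv2.INTER_CUBIC))
```

```text
(no output)
```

View pics/w2.png

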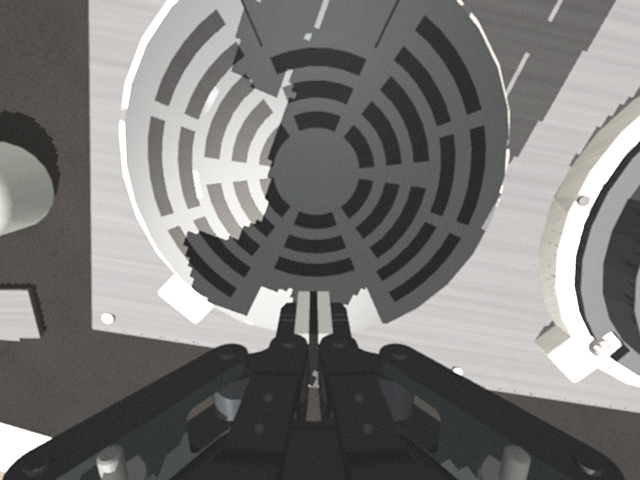

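View pics/s2c.png

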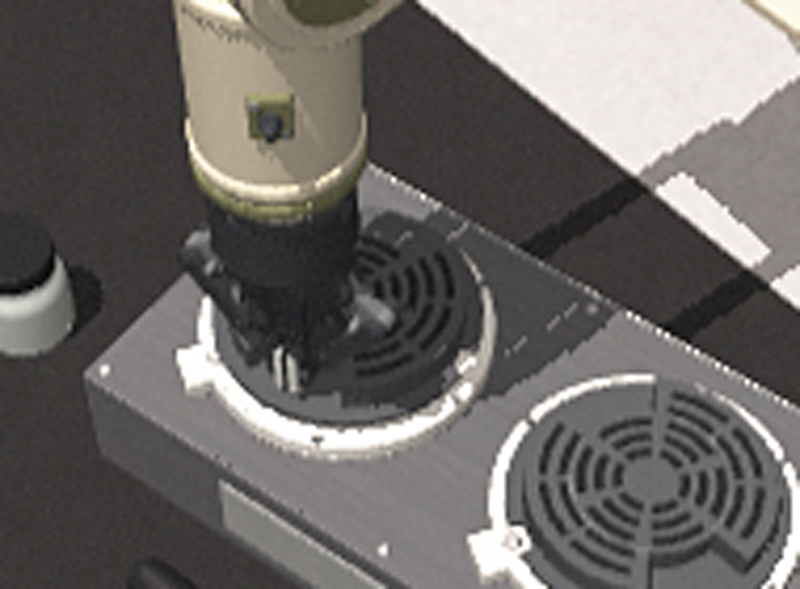

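```bash
cat > arc.py <<'E'
import numpy as np,sys
def arc(p0,yaw,deltas,C=np.array([570,-9.]),r=None):
    p0=np.array(p0,float); v=p0-C; a0=np.arctan2(v[1],v[0]); r=np.hypot(*v) if r is None else r
    for d in deltas:
        a=a0+np.radians(d); q=C+r*np.array([np.cos(a),np.sin(a)])-p0; print([[round(q[0],1),round(q[1],1),0],d],end=', ')
    print(); a=a0+np.radians(deltas[-1]); return C+r*np.array([np.cos(a),np.sin(a)])
if __name__=='__main__':
    p=np.array([628.57,14.1])
    for k in range(6):
        d=[-1.,-3,-6,-9,-12,-15,-18,-21] if k==0 else [-3.*i for i in range(1,9)]
        print(k,p); p=arc(p,0,d)
E
python3 arc.py
```

```text
0 [628.57  14.1 ]
[[np.float64(0.4), np.float64(-1.0), 0], -1.0], [[np.float64(1.1), np.float64(-3.1), 0], -3], [[np.float64(2.1), np.float64(-6.2), 0], -6], [[np.float64(2.9), np.float64(-9.4), 0], -9], [[np.float64(3.5), np.float64(-12.7), 0], -12], [[np.float64(4.0), np.float64(-15.9), 0], -15], [[np.float64(4.3), np.float64(-19.2), 0], -18], [[np.float64(4.4), np.float64(-22.5), 0], -21], 
1 [632.95810521  -8.42390295]
[[np.float64(-0.1), np.float64(-3.3), 0], -3.0], [[np.float64(-0.3), np.float64(-6.6), 0], -6.0], [[np.float64(-0.7), np.float64(-9.9), 0], -9.0], [[np.float64(-1.3), np.float64(-13.1), 0], -12.0], [[np.float64(-2.0), np.float64(-16.3), 0], -15.0], [[np.float64(-2.9), np.float64(-19.5), 0], -18.0], [[np.float64(-4.0), np.float64(-22.6), 0], -21.0], [[np.float64(-5.2), np.float64(-25.7), 0], -24.0], 
2 [627.74941082 -34.08107753]
[[np.float64(-1.4), np.float64(-3.0), 0], -3.0], [[np.float64(-2.9), np.float64(-5.9), 0], -6.0], [[np.float64(-4.6), np.float64(-8.7), 0], -9.0], [[np.float64(-6.5), np.float64(-11.5), 0], -12.0], [[np.float64(-8.5), np.float64(-14.1), 0],
[... 758 characters left out ...]
64(-2.4), 0], -9.0], [[np.float64(-12.8), np.float64(-2.9), 0], -12.0], [[np.float64(-16.1), np.float64(-3.1), 0], -15.0], [[np.float64(-19.4), np.float64(-3.3), 0], -18.0], [[np.float64(-22.7), np.float64(-3.2), 0], -21.0], [[np.float64(-26.0), np.float64(-3.0), 0], -24.0], 
5 [563.99202714 -71.67343267]
[[np.float64(-3.3), np.float64(0.4), 0], -3.0], [[np.float64(-6.5), np.float64(1.0), 0], -6.0], [[np.float64(-9.7), np.float64(1.7), 0], -9.0], [[np.float64(-12.9), np.float64(2.6), 0], -12.0], [[np.float64(-16.0), np.float64(3.7), 0], -15.0], [[np.float64(-19.1), np.float64(4.9), 0], -18.0], [[np.float64(-22.1), np.float64(6.3), 0], -21.0], [[np.float64(-25.0), np.float64(7.9), 0], -24.0],
```

Emit:
drive_tool --moves '[[[0.4,-1,0],-1],[[1.1,-3.1,0],-3],[[2.1,-6.2,0],-6],[[2.9,-9.4,0],-9],[[3.5,-12.7,0],-12],[[4,-15.9,0],-15],[[4.3,-19.2,0],-18],[[4.4,-22.5,0],-21]]'

```text
time: 5.02
tool_pos: [633.3, -8.3, 145.5]
tcp_rot: [180.0, 0.0, -179.1]
ft_force: [0.8, 2.3, 0.5]
finger_gap: -0.1
```

Run:
```python
from h import *
snap('wrist','w3');print(r.sense()['ft_force'])
```

```text
[0.10514739 0.51379804 1.65755398]
```

View pics/w3.png

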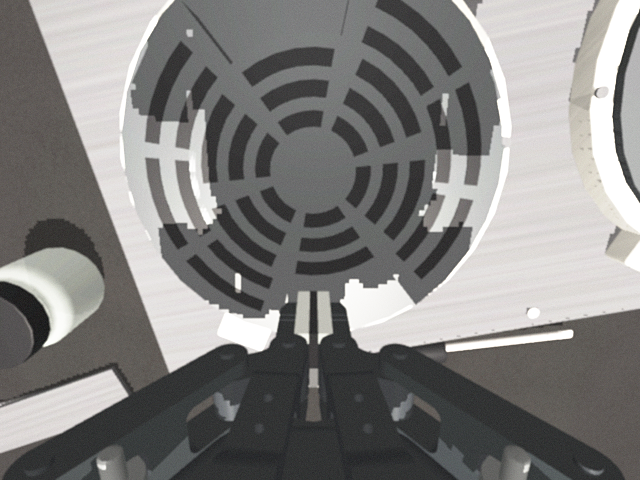

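Emit:
drive_tool --moves '[[[-0.1,-3.3,0],-3],[[-0.3,-6.6,0],-6],[[-0.7,-9.9,0],-9],[[-1.3,-13.1,0],-12],[[-2,-16.3,0],-15],[[-2.9,-19.5,0],-18],[[-4,-22.6,0],-21],[[-5.2,-25.7,0],-24]]'

```text
time: 5.73
tool_pos: [628.3, -33.8, 145.9]
tcp_rot: [179.9, 0.1, 157.0]
ft_force: [1.5, 1.7, 0.2]
finger_gap: 0.1
```

Run:
```python
from h import *
snap('wrist','w4');print(r.sense()['ft_force'])
```

```text
[ 0.35640437 -0.48727213  0.74375537]
```

View pics/w4.png

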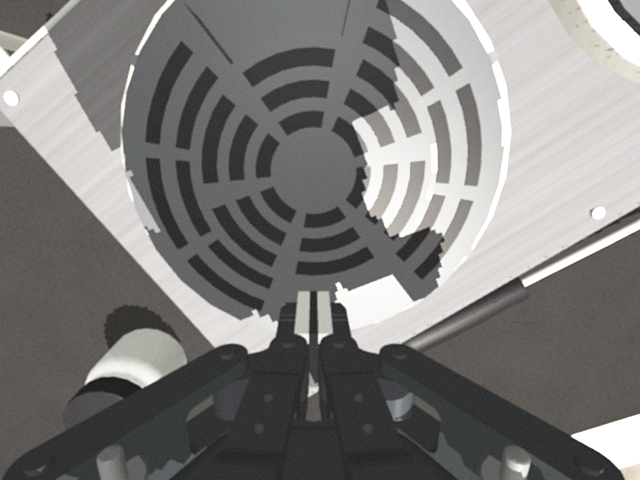

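Emit:
drive_tool --moves '[[[-1.4,-3,0],-3],[[-2.9,-5.9,0],-6],[[-4.6,-8.7,0],-9],[[-6.5,-11.5,0],-12],[[-8.5,-14.1,0],-15],[[-10.6,-16.6,0],-18],[[-12.8,-19,0],-21],[[-15.2,-21.3,0],-24]]'

```text
time: 6.45
tool_pos: [613.2, -55.5, 145.8]
tcp_rot: [179.9, 0.1, 133.0]
ft_force: [2.8, 0.6, -0.1]
finger_gap: -0.2
```

Emit:
drive_tool --moves '[[[-2.5,-2.2,0],-3],[[-5.1,-4.2,0],-6],[[-7.8,-6.1,0],-9],[[-10.6,-7.8,0],-12],[[-13.5,-9.4,0],-15],[[-16.4,-10.9,0],-18],[[-19.5,-12.2,0],-21],[[-22.6,-13.3,0],-24]]'

```text
time: 7.12
tool_pos: [590.4, -68.7, 145.8]
tcp_rot: [179.9, 0.0, 109.0]
ft_force: [2.3, 0.6, 0.1]
finger_gap: -0.1
```

Emit:
drive_tool --moves '[[[-3.2,-1,0],-3],[[-6.3,-1.8,0],-6],[[-9.6,-2.4,0],-9],[[-12.8,-2.9,0],-12],[[-16.1,-3.1,0],-15],[[-19.4,-3.3,0],-18],[[-22.7,-3.2,0],-21],[[-26,-3,0],-24]]'

```text
time: 7.78
tool_pos: [564.5, -71.8, 145.9]
tcp_rot: [179.9, 0.0, 85.0]
ft_force: [2.2, 0.6, 0.9]
finger_gap: 0.1
```

Run:
```python
from h import *
snap('wrist','w5');print(r.sense()['ft_force'],r.sense()['joint_pos'])
s=snap('top','t5'); cv2.imwrite('pics/t5c.png',cv2.resize(cv2.cvtColor(s['pixels'],cv2.COLOR_RGB2BGR)[190:330,220:460],(800,467),interpolation=cv2.INTER_CUBIC))
```

```text
[ 0.96888763 -0.54838293  0.33911206] [-1.24124699e+01  6.94432537e+00  9.73013546e+01 -3.07458919e-03
  7.56986023e+01 -7.19652825e+00]
```

View pics/w5.png

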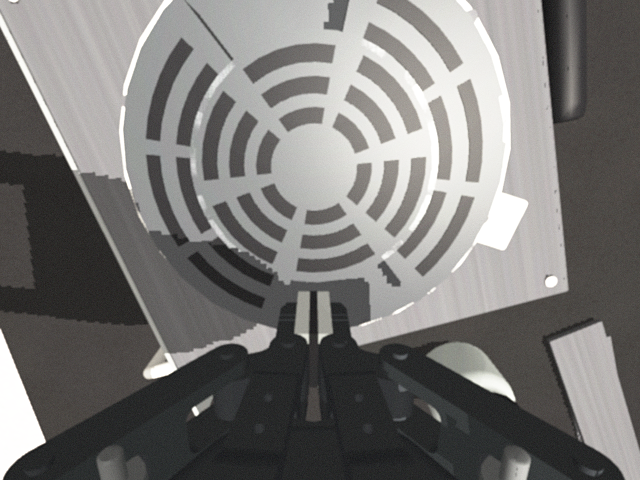

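View pics/t5c.png

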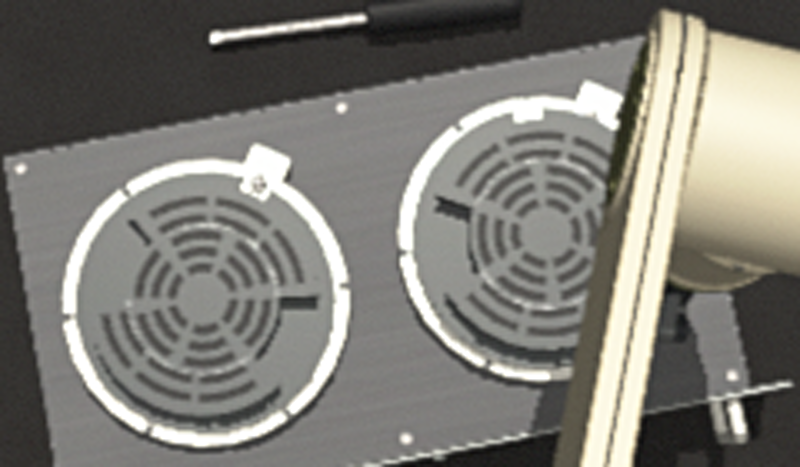

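```bash
cat > ang.py <<'E'
from m import *
def notch(f,lo,hi,C=np.array([571.56,-8.2]),thr=195):
    s=load(f); p=s['p'].astype(int); ys,xs=np.nonzero(p.min(2)>thr); W=cast(s,np.c_[xs,ys],104)[:,:2]-C
    d=np.hypot(*W.T); a=np.degrees(np.arctan2(W[:,1],W[:,0])); k=(d<78)&(d>66)&(a>lo)&(a<hi)
    print(f,k.sum(),'angle',np.median(a[k]),a[k].mean(),a[k].min(),a[k].max(),'r',d[k].mean())
E
python3 - <<'E'
from ang import *
notch('top0',95,130); notch('t5',-10,30)
E
```

```text
top0 23 angle 112.37308126332172 112.38554658926998 107.01754811194121 117.9413535626028 r 75.13069678086639
t5 22 angle 8.184115811968333 7.386051230430339 0.3358851459792705 13.310608894332827 r 75.26057369157091
```

Emit:
drive_tool --moves '[[[-3.3,0.4,0],-3],[[-6.5,1,0],-6],[[-9.7,1.7,0],-9],[[-12.9,2.6,0],-12],[[-16,3.7,0],-15],[[-19.1,4.9,0],-18],[[-22.1,6.3,0],-21],[[-25,7.9,0],-24]]'

```text
time: 8.55
tool_pos: [539.4, -64.1, 145.7]
tcp_rot: [179.9, 0.0, 61.1]
ft_force: [1.5, -1.4, 0.8]
finger_gap: -0.1
```

Run:
```python
from ang import *
print(r.sense()['ft_force'],r.sense()['tool_pos'])
s=snap('top','t6'); cv2.imwrite('pics/t6c.png',cv2.resize(cv2.cvtColor(s['pixels'],cv2.COLOR_RGB2BGR)[190:330,220:460],(800,467),interpolation=cv2.INTER_CUBIC))
snap('wrist','w6')
notch('t6',-45,5)
from arc import arc
p=np.array([538.99,-63.77]); arc(p,0,[-1,-2,-3,-4,-5,-6])
```

```text
[ 1.47633685 -1.37103273  0.78396871] [539.36276981 -64.11855093 145.66966177]
t6 17 angle -14.096567769324063 -15.88710842636435 -44.534784362565645 -8.894083029102461 r 75.6573069495057
[[np.float64(-1.0), np.float64(0.5), 0], -1], [[np.float64(-1.9), np.float64(1.1), 0], -2], [[np.float64(-2.8), np.float64(1.7), 0], -3], [[np.float64(-3.7), np.float64(2.3), 0], -4], [[np.float64(-4.7), np.float64(2.9), 0], -5], [[np.float64(-5.6), np.float64(3.5), 0], -6],
```

View pics/w6.png

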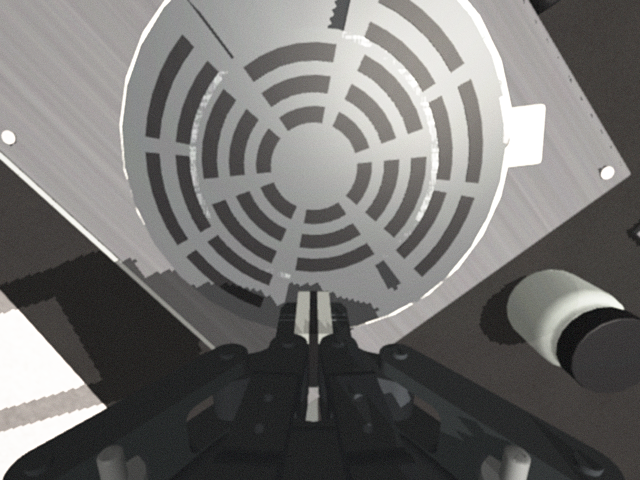

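View pics/t6c.png

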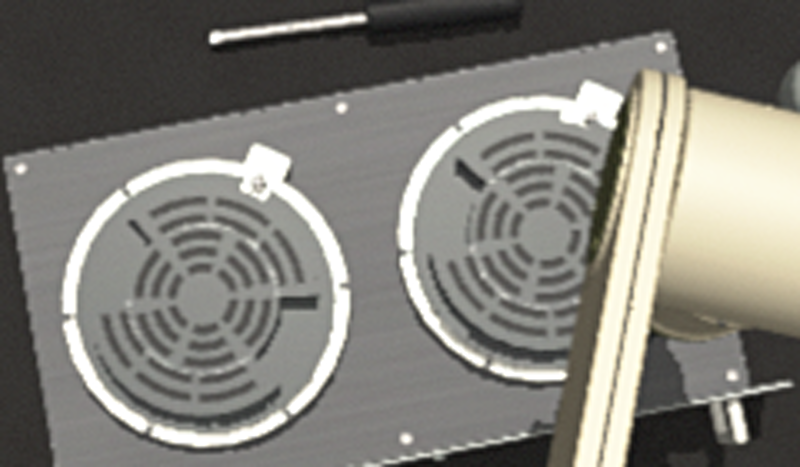

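Emit:
drive_tool --moves '[[[-1,0.5,0],-1],[[-1.9,1.1,0],-2],[[-2.8,1.7,0],-3],[[-3.7,2.3,0],-4],[[-4.7,2.9,0],-5],[[-5.4,3.4,0],-5.8],[[-5.4,3.4,0],-5.8],[[-5.4,3.4,0],-5.8]]'

```text
time: 9.32
tool_pos: [533.5, -60.3, 145.3]
tcp_rot: [-180.0, -0.0, 55.3]
ft_force: [-0.0, 0.2, 1.1]
finger_gap: -0.3
```

Emit:
drive_tool --moves '[[[2,-1.2,0],2],[[4,-2.4,0],4],[[5,-3,0],5],[[5,-3,10],5],[[5,-3,30],5],[[5,-3,60],5],[[5,-3,90],5],[[5,-3,105],5]]'

```text
time: 9.98
tool_pos: [539.6, -63.5, 255.2]
tcp_rot: [179.8, -0.1, 60.2]
ft_force: [-0.4, -1.4, 1.3]
finger_gap: -0.0
```

Emit:
drive_tool --moves '[[[-3,-10,3],5],[[-15,-25,3],9],[[-30,-40,3],13],[[-42,-57,3],17],[[-54,-70,3],20],[[-66,-87,3],20],[[-75,-95,3],20],[[-80,-100,3],20]]'

```text
time: 10.65
tool_pos: [457.7, -164.2, 253.9]
tcp_rot: [180.0, 0.0, 80.1]
ft_force: [-0.3, 0.3, 1.4]
finger_gap: -0.1
```

Run:
```python
from ang import *
print(r.sense()['ft_force'],r.sense()['tool_pos'])
s=snap('top','t7'); cv2.imwrite('pics/t7c.png',cv2.resize(cv2.cvtColor(s['pixels'],cv2.COLOR_RGB2BGR)[190:330,220:460],(800,467),interpolation=cv2.INTER_CUBIC))
snap('wrist','w7')
notch('t7',-45,5)
```

```text
[-0.26297892  0.33646337  1.40613877] [ 457.68211251 -164.15897587  253.85812555]
t7 9 angle -24.838100929481886 -22.72522734099195 -28.22907836353337 -16.661446492275434 r 76.36620081531142
```

View pics/w7.png

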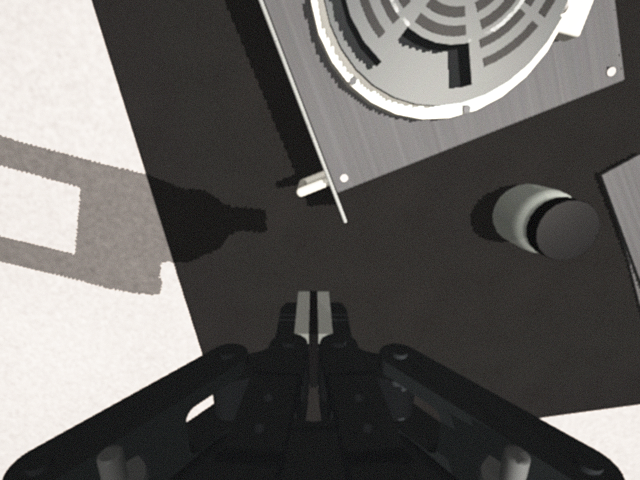

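View pics/t7c.png

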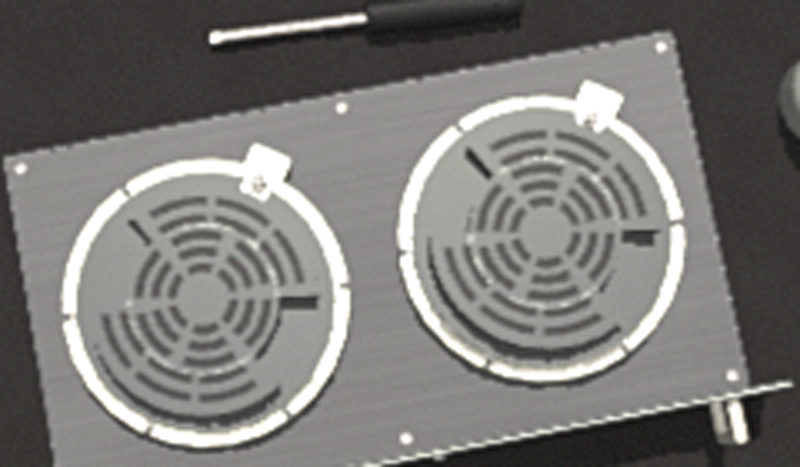

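Emit:
drive_tool --moves '[[[15,7,0],0],[[45,20,0],0],[[75,35,0],0],[[105,50,0],0],[[135,63,0],0],[[160,73,0],0],[[172,79,0],0],[[175,80,0],0]]'

```text
time: 11.42
tool_pos: [635.5, -80.6, 252.5]
tcp_rot: [-180.0, -0.1, 80.4]
ft_force: [0.2, -0.8, -0.3]
finger_gap: 0.2
```

Emit:
drive_tool --moves '[[[0,0,-10],0],[[0,0,-20],0],[[0,0,-30],0],[[0,0,-30],0],[[0,0,-30],0],[[0,0,-30],0],[[0,0,-30],0],[[0,0,-30],0]]'

```text
time: 12.08
tool_pos: [633.8, -83.7, 224.2]
tcp_rot: [179.9, 0.0, 80.2]
ft_force: [-0.6, 0.4, -0.1]
finger_gap: 0.1
```

Run:
```python
from ang import *
s=snap('wrist','w8'); print(proj(load('w8'),[[644.6,-39,104],[570.5,-8.8,104]]))
```

```text
[[317.91809213 178.10307604]
 [200.7996001  152.17163489]]
```

View pics/w8.png

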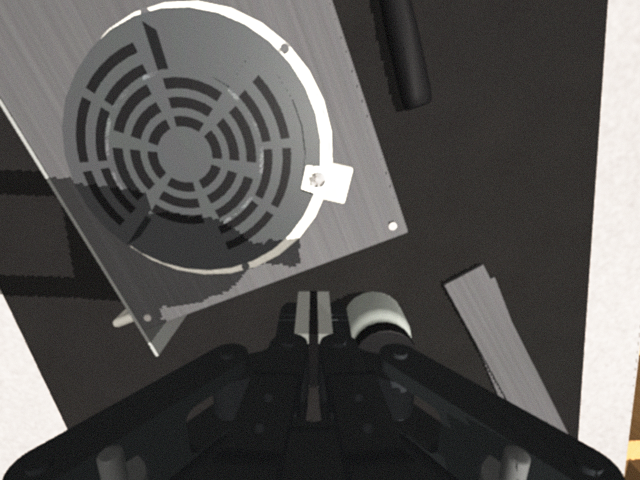

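Run:
```python
import cv2
a=cv2.imread('pics/w8.png')[140:220,270:370]; cv2.imwrite('pics/w8c.png',cv2.resize(a,(750,600),interpolation=cv2.INTER_CUBIC))
```

```text
(no output)
```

View pics/w8c.png

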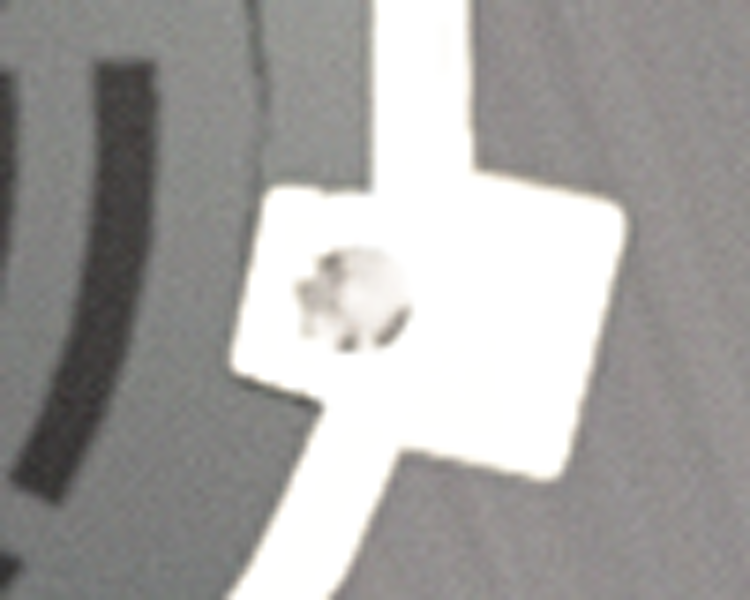

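Emit:
drive_tool --moves '[[[-8,10,0],0],[[-24,28,0],0],[[-42,50,0],0],[[-56,66,-8],0],[[-63,75,-22],0],[[-63,75,-38],0],[[-63,75,-50],0],[[-63,75,-57],0]]'

```text
time: 12.8
tool_pos: [569.9, -8.3, 164.8]
tcp_rot: [-179.9, 0.0, 80.3]
ft_force: [-1.1, 0.6, 0.5]
finger_gap: 0.2
```

Emit:
drive_tool --moves '[[[0,0,-2],0],[[0,0,-4],0],[[0,0,-6],0],[[0,0,-8],0],[[0,0,-9],0],[[0,0,-10],0],[[0,0,-11],0],[[0,0,-11],0]]'

```text
time: 13.47
tool_pos: [570.8, -8.5, 155.6]
tcp_rot: [180.0, -0.0, 80.2]
ft_force: [0.2, -0.5, 0.9]
finger_gap: 0.1
```

Emit:
drive_tool --moves '[[[0,0,-0.5],0],[[0,0,-1],0],[[0,0,-1.5],0],[[0,0,-2],0],[[0,0,-2.5],0],[[0,0,-3],0],[[0,0,-3],0],[[0,0,-3],0]]'

```text
time: 14.13
tool_pos: [571.5, -9.4, 154.2]
tcp_rot: [179.8, 0.1, 80.2]
ft_force: [-2.0, -4.5, 8.0]
finger_gap: 0.1
```

Emit:
drive_tool --moves '[[[0,0,-0.5],0],[[0,0,-1],0],[[0,0,-1.5],0],[[0,0,-2],0],[[0,0,-2.5],0],[[0,0,-3],0],[[0,0,-3],0],[[0,0,-3],0]]'

```text
time: 14.8
tool_pos: [570.5, -8.4, 149.2]
tcp_rot: [-180.0, -0.0, 80.2]
ft_force: [-0.1, 0.4, 0.2]
finger_gap: 0.4
```

Emit:
drive_tool --moves '[[[0,0,-0.5],0],[[0,0,-1],0],[[0,0,-1.5],0],[[0,0,-2],0],[[0,0,-2.5],0],[[0,0,-3],0],[[0,0,-3],0],[[0,0,-3],0]]'

```text
time: 15.47
tool_pos: [570.8, -8.4, 148.9]
tcp_rot: [180.0, 0.0, 80.3]
ft_force: [-11.0, 0.6, 21.6]
finger_gap: 0.0
```

Emit:
drive_tool --moves '[[[0,0,3],0],[[0,0,12],0],[[0,0,30],0],[[0,0,55],0],[[0,0,75],0],[[10,-20,78],0],[[30,-45,78],0],[[40,-60,78],0]]'

```text
time: 16.13
tool_pos: [612.1, -70.0, 225.5]
tcp_rot: [179.9, 0.0, 80.3]
ft_force: [1.0, 0.1, -0.6]
finger_gap: -0.2
```

Emit:
drive_tool --moves '[[[10,-6,0],0],[[20,-12,0],0],[[24,-15,0],0],[[24,-15,0],0],[[24,-15,0],0],[[24,-15,0],0],[[24,-15,0],0],[[24,-15,0],0]]'

```text
time: 16.8
tool_pos: [634.3, -82.9, 224.5]
tcp_rot: [180.0, -0.0, 80.3]
ft_force: [0.6, 0.3, 0.3]
finger_gap: -0.4
```

Run:
```python
from ang import *
snap('wrist','w9')
a=cv2.imread('pics/w9.png'); cv2.imwrite('pics/w9c.png',cv2.resize(a[130:230,240:380],(800,571),interpolation=cv2.INTER_CUBIC))
snap('scene','s9'); a=cv2.imread('pics/s9.png')[150:290,240:430]; cv2.imwrite('pics/s9c.png',cv2.resize(a,(800,589),interpolation=cv2.INTER_CUBIC))
```

```text
(no output)
```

View pics/w9c.png

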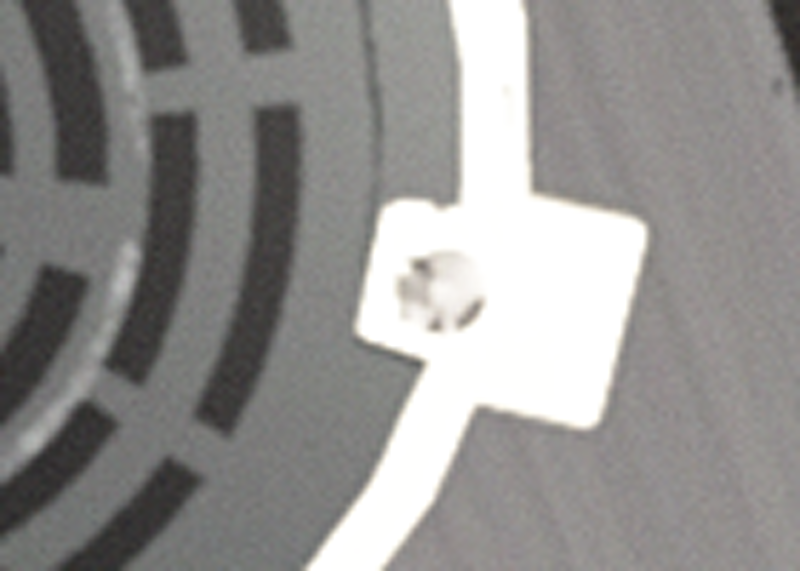

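View pics/s9c.png

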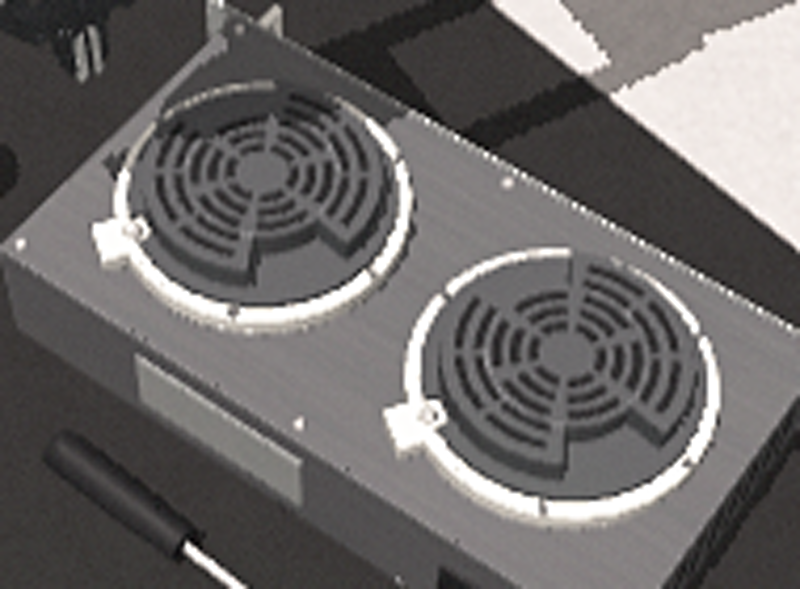

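Run:
```python
from h import *
print(r.sense()['ft_force'],np.abs(r.sense()['qd']).max()); print(r.hand_in())
```

```text
[1.70413955 0.21728755 0.24067374] 0.19566002706434935
the job is handed in; nothing more can be done
None
```

The loose cover is turned into line with its pin and pressed home, and I handed the job in with the hand clear at about 17 s of the 51 s allowed. The hand-in gave no verdict.

**Turning:** I put the closed fingertips in scallop b and pushed the cover about 135° clockwise. The readings at the end of each move stayed under about 3 N. Before pressing, a wrist close-up showed the pin in the middle of the notch, and the top view put the notch at about -22.5° against about -22.3° for the pin.

**Pressing:** I pressed on the middle of the top. The last reading before it passed the catches was about 8 N. A further press met a hard stop at about 22 N, with the fingertips about 127 mm above the bench, which is the height given for home.

**Final checks:**
- **Notch:** the close-up still shows the notch centred on the pin.
- **Level:** I judged this by eye only. In the scene view the cover sits like the fixed one, and the press height agrees.
- **Bench items:** the arm stayed well above the bench items. In the final scene crop the screwdriver looks unmoved. I did not measure the positions of the jar or the carton again.
- **Disagreement:** the camera estimates of the collar's centre differed by about 2 to 3 mm, so I used a value between them. It did not affect the result.

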